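# Set the axle stand's sliding leg to its mark and hold it clamped

### The arm

A 7-joint arm with a two-finger parallel gripper is mounted at the origin on the work surface. World frame = base frame: x ahead of the robot, y to its left, z up, the work surface at z = 0. Lengths are in m, angles in rad, forces in N, time in s.
With the tool pointing down it reaches from about 0.35 to 0.9 m from the base axis. Payload 8.1 kg.
Tool frame: the origin (TCP) lies midway between the tips of the shut fingers; the grasp point (between the pads) lies arm.grip_point_offset behind it (arm.grip_point_offset is the distance from the TCP to the grasp point, in m); y points along the fingers, z is the direction in which the jaws open and shut, and the axes are right-handed (so a half turn about y gives the same grasp; the last joint's range is limited). The gripper opens to 92 mm and grips with 3 to 60 N. Pads are 19 mm wide; open, the fingers measure 130 mm over their backs; the gripper's body (75 mm by 190 mm) begins 47 mm behind the grasp point.
Start: joints at [1.134, 0.434, 0.025, 1.573, -0.012, 1.134, -0.075], TCP at [0.205, -0.591, 0.227] pointing down, gripper open.
Joint ranges: [-2.62, 2.62], [-0.44, 2.09], [-1.27, 1.32], [0.08, 2.57], [-1.32, 4.46], [0.12, 2], [-2.74, 2.74]. Speed limits (rad/s): [2.22, 2.22, 3.01, 3.01, 3.14, 3.14, 3.14].

### API

Orientations are given as a rotation vector (axis times angle).
In Python, from cell import arm, get_image, camera_info gives the robot as it stands.
- The arm moves only by the tool carry_out, never from a script. Its argument "steps" is one flat list of numbers, 5 for each row, row after row: the opening, from 0 (shut) to 1 (fully open), then the shift along the world's x, y, z in units of 0.1 m (1.0 is 0.1 m), then the turn about the world's z in units of 45 degrees (1.0 is 45 degrees). In form: [hand, dx, dy, dz, spin, hand, dx, dy, dz, spin, ...]. A call has 1 to 12 rows; each row is the pose to reach, as a shift and turn from the pose commanded when the call began; what a row does not reach only later rows make up. A row lasts 1/10 s, in which the tool goes at most 50 mm and 8.59 degrees, less where a joint would pass 70% of its speed; a pose out of reach is approached as far as the arm can. A call with a number of a shift or a turn outside -1 to 1 is refused whole. A call with a gripper value outside its range is refused whole. The fingers move at their own pace and stop on an object; "grip_force" is the grip in N (left out, the last holds). Time passes only in rows, so rows that repeat a pose let the fingers close. It gives the time, the measured TCP pose, the force and the opening at its end, in the units of the state.
- arm.observe(): the state, without advancing time (a new reading comes with each control period).
- get_image(name): name is "side" or "top"; returns (picture, depth): 400x640x3 uint8, red, green, blue; 400x640 float32, m along the optical axis (not along the pixel's ray), 0 where there is no reading.
- camera_info(name): a dict with "fovy" (degrees; the focal length in pixels is half the picture's height over the tangent of half this angle, whatever the lens; pixels are square), "cx", "cy" (the principal point, pixels), "R" (3x3) and "t" (3): a world point X has camera coordinates R X + t. Camera axes: x right, y down, z forward; pixel columns grow to the right and rows downward; lengths in m; the calibration is good to about 2 mm. A picture is of the moment at which its call begins. camera_info takes no time and is no camera call.
- arm.sign_off(): hands the job in, once; it reports no verdict.
The state is a dict: "clock": time; "joints": joint angles; "dq": joint speeds; "joint_efforts": joint torques, N m; "position": TCP position; "ee_rot": TCP orientation; "force": force on the tool from outside, world axes, zero at the start; "ft_torque": the same for the moment, N m; "width": opening from 0.0 (shut) to 1.0 (fully open).
Only numpy, scipy, OpenCV 4.12 (cv2) and the standard library are available. Lean on these libraries where they do the work, as an engineer would, in place of code of your own. Each camera call takes 0.05 s, during which the arm holds its last target. There are 200 camera calls.

### The job

Lift the aluminium transport block off the axle stand's rail, pulling it straight up against its sprung catch, and stand it upright in the shallow parts tray. Then push the stand's spring-loaded sliding leg outward until its pointer lines up with the mark on the base edge, and only there, while holding the leg at the mark, swing its cam lever shut against the leg's web by squeezing lever and web together. Finish while still squeezing the shut lever and the web with the leg at its mark (the spring would pull it back if let go), and leave everything else on the cart where it is.

Things in the scene. Friction and masses are not known exactly. Their poses are not given: they have to be found in the camera images.
- stand: axle stand, fixed: grey base plate 330 (along x) x 148 x 8 mm with a rail 24 wide, top at height 26, along its middle. Origin on the rail's middle line at table height; x along the rail, outward, the way the sliding leg travels; z up. Fixed leg plate (120 wide, 68 high) at x = -139. Four 19 mm high pins beside the rail hold the block lengthwise: it comes off upward only
- leg_out (a joint): how far the sliding leg is pushed out along the stand's +x, 0 (rest) to 0.13 m; a spring always pulls it back (2.5 N at 0, 5.5 N at 0.12 m), lever shut or not. With the block on the rail it can only move 21 mm
- inner_face (a point): middle of the sliding leg's inner face (stand's -x side), height 40; axes as the stand's. The leg is an 8 mm thick cross bar, 120 wide, 28 to 52 mm high, with two horns in the middle up to 68. The web (fin 12 thick, 26 to 58 high) runs 56 back from this face towards -x. Open fingers straddling web and lever, close behind the cross bar, can push the leg out by this face
- leg: the sliding leg; its web is the fin at y -6 to +6 mm; origin in the plane of the inner face, on the rail's middle, at table height; axes as the stand's
- lever_angle (a joint): cam lever angle, 0 = shut flat against the web's -y side, about 0.5 rad = open, its tip sticking out to -y; stiff enough to stay where it is left (about 1.5 N at the tip moves it); starts open at 0.40 to 0.52 rad
- lever_tip (a point): middle of the cam lever's free end, height 43: a black paddle 36 long, 8 thick, 30 to 56 mm high, on a vertical pin 40 behind the leg's inner face at y = -10; tip 4 behind the inner face when shut. Shut, its outer face is at y = -14: web and lever are then 20 thick together, their middle at y = -4. Open, the tip reaches to about y = -31
- lever: the cam lever; origin on its hinge pin at table height, its x axis points along the lever to the tip
- pointer (a point): the pointer, a 4 mm wide tab at the -y end of the sliding leg; point at its tip, in the middle of its width, height 30 mm; moves with the leg; axes as the stand's
- mark_line (a point): the mark, a 4 mm wide raised black saddle on the -y edge of the base; this point lies over its middle, height 30. The leg is at its mark when pointer and mark_line have the same x in the stand's frame (they then coincide). It does not move; 60 to 110 mm out from the leg's rest position
- block_handle (a point): transport block, loose, aluminium, about 0.16 kg, 30 (along the rail) x 44 x 58 high: inverted U over the rail with a solid handle on top, 24 wide across the rail (its y), 30 long, 23 to 58 above the underside. This point: in the handle, 42 above the underside (height 51 on the rail); x along the rail, z up. Sprung balls hold it: 10 to 15 N straight up frees it; clear of the rail 25 mm up
- parts_tray_in (a point): shallow open aluminium tray, fixed, 150 (x) x 130 (y) x 22 mm high, walls 3 mm; this point is the centre of its inner floor, 3 mm above the table; x, y along its sides
- dish: white ceramic dish of bolts, 100 wide, 28 high; leave alone; origin under its centre
- applicator: lube applicator bottle, 38 wide, 114 high, upright; leave alone; origin under its centre
- hex_set: folding hex key set, 95 x 24 x 24; leave alone; origin under its centre
- brush: plastic sprocket brush, 210 long along its x, 30 wide, 36 high; leave alone; origin under its middle
- bb_tool: steel bottom bracket tool, 44 wide, 48 high; leave alone; origin under its centre
- sprocket: flat steel ring sprocket, 72 wide, 6 thick; leave alone; origin under its centre
- grease_jar: jar, 60 wide, 50 high; leave alone; origin under its centre
- block: the same transport block; origin in the middle of its underside
Not all that is in view belongs to the job. Leave any red look-alike of the block alone. Of the things that look like the part that bears parts_tray_in, the larger one is meant.

How it is judged:
On the way, in this order (a step that is already met when the one before it is completed fails the run):
1. the block is lifted clear of the rail (z of block_handle in the frame of stand above 0.085 m), for 0.1 s.
2. the block stands upright in the parts tray, let go (x of block_handle in the frame of parts_tray_in between -0.06 and 0.06 m and y of block_handle in the frame of parts_tray_in between -0.05 and 0.05 m and z of block_handle in the frame of parts_tray_in between 0.035 and 0.048 m and angle between block_handle's own z axis and vertical below 0.15 rad and contact force between the fingers and block below 0.05 N), for 0.2 s.
3. the leg is held at its mark with the lever still open (x of pointer in the frame of mark_line between -0.006 and 0.006 m and value of joint lever_angle above 0.25 rad), for 0.1 s.
At the end, for the whole second after the job is handed in: pointer within 6 mm of the mark along the rail and still, lever within 0.10 rad of shut, the fingers pressing on both the web and the lever with more than 2 N each, and the block standing upright (within 0.15 rad) on the floor of the parts tray (x of pointer in the frame of mark_line between -0.006 and 0.006 m and value of joint lever_angle below 0.1 rad and velocity of joint leg_out between -0.01 and 0.01 m/s and contact force between the fingers and leg_web above 2 N and contact force between the fingers and lever above 2 N and x of block_handle in the frame of parts_tray_in between -0.06 and 0.06 m and y of block_handle in the frame of parts_tray_in between -0.05 and 0.05 m and z of block_handle in the frame of parts_tray_in between 0.035 and 0.048 m and angle between block_handle's own z axis and vertical below 0.15 rad); the arm keeps its last pose, push and grip.
It fails at once if the lever is shut away from the mark (value of joint lever_angle below 0.18 rad and not (x of pointer in the frame of mark_line between -0.012 and 0.012 m)).
It fails at once if another thing on the cart is disturbed (distance of any of dish, applicator, hex_set, brush, bb_tool, sprocket, grease_jar from where it was at the start of the episode above 0.03 m).
It also fails if it takes over 53 s, if anything falls off the work surface, if the arm or the gripper's body presses on something with over 40 N, if the wrist force passes 120 N, or if a joint passes its speed limit or range.

## Working session

There is one attempt and no reset: what is moved stays moved. The work goes in short steps, Python scripts to look and compute and a tool call to move; the robot and the scene stay as the last step left them, time stands still between calls to the robot, and variables do not carry over. Pictures are saved under pics/ and viewed, about 8 in all and at most 12, crops included, and the job is handed in when it is done.

Besides the shell and the picture viewer there is one more tool, called after ">>>" by a JSON object that holds its "method" and its "body". carry_out: Moves the arm, as the interface text tells. Shifts and turns lie within -1 to 1; 1 stands for 0.1 m of shift or 45 degrees of turn. Its arguments: {"type":"object","properties":{"steps":{"type":"array","items":{"type":"number"}},"grip_force":{"type":"number"}},"required":["steps"]}

```bash
mkdir -p pics; ls
python3 - <<'E'
from cell import arm,get_image,camera_info
import cv2,numpy as np
for n in("top","side"):
    p,d=get_image(n);cv2.imwrite(f"pics/{n}0.png",p[:,:,::-1]);np.save(f"pics/{n}0.npy",d)
    print(n,camera_info(n),d.min(),d.max())
s=arm.observe();print(s,arm.grip_point_offset)
E
```

```text
pics
top {'fovy': 51.989464545843255, 'cx': 315.35592822153717, 'cy': 203.799595436958, 'R': array([[-0.01220925, -0.99990821,  0.00587341],
       [-0.99830158,  0.01185459, -0.05703874],
       [ 0.05696387, -0.00655984, -0.99835469]]), 't': array([0.01024582, 0.52673633, 1.30113556])} 0.0 2.1683729
side {'fovy': 54.51609503981143, 'cx': 325.67317684734144, 'cy': 202.93462261026517, 'R': array([[-0.95453103, -0.29810395,  0.00213354],
       [-0.17922463,  0.56813016, -0.80318532],
       [ 0.23822058, -0.76704769, -0.59572544]]), 't': array([0.51153852, 0.1497381 , 0.8825466 ])} 0.0 3.634879
{'clock': 0.1, 'joints': array([ 1.13439255,  0.43512361,  0.02495819,  1.5740061 , -0.01159048,
        1.13398165, -0.07507331]), 'dq': array([-0.00062307, -0.00102036, -0.00227483, -0.0037721 ,  0.00047988,
        0.00161802,  0.00051508]), 'joint_efforts': array([ 3.70534908e-03, -6.69131184e+01,  9.88331437e-01, -3.15146828e+01,
       -6.04687748e-02,  3.74237169e-02,  5.72162298e-05]), 'position': array([ 0.20458205, -0.59008963,  0.22604172]), 'ee_rot': array([-0.34412733,  2.04203551, -2.0392875 ]), 'force': array([ 0.50789338, -0.42477914, -0.42312871]), 'ft_torque': array([-0.01288089, -0.00691115,  0.03297618]), 'width': 1.0008276615978233} 0.0188
```

View pics/top0.png

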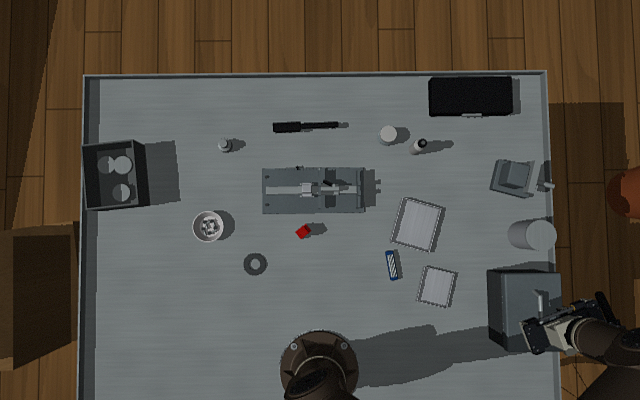

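View pics/side0.png

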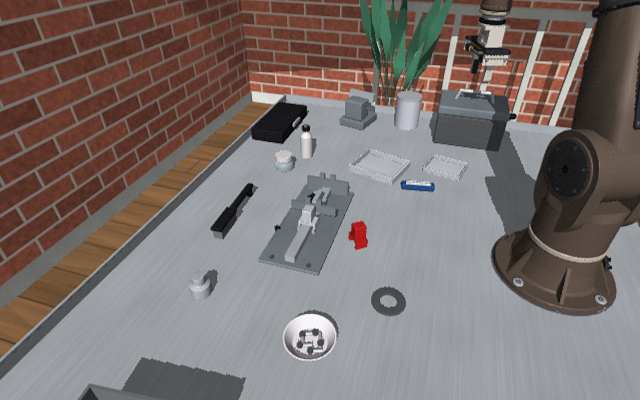

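Run:
```python
import cv2,numpy as np
a=cv2.imread("pics/top0.png")[155:225,250:390]; b=cv2.imread("pics/side0.png")[165:280,250:365]
a=cv2.resize(a,None,fx=5.7,fy=5.7,interpolation=cv2.INTER_CUBIC)
cv2.imwrite("pics/c1.png",a)
cv2.imwrite("pics/c2.png",cv2.resize(b,None,fx=5.2,fy=5.2,interpolation=cv2.INTER_CUBIC))
```

```text
(no output)
```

View pics/c1.png

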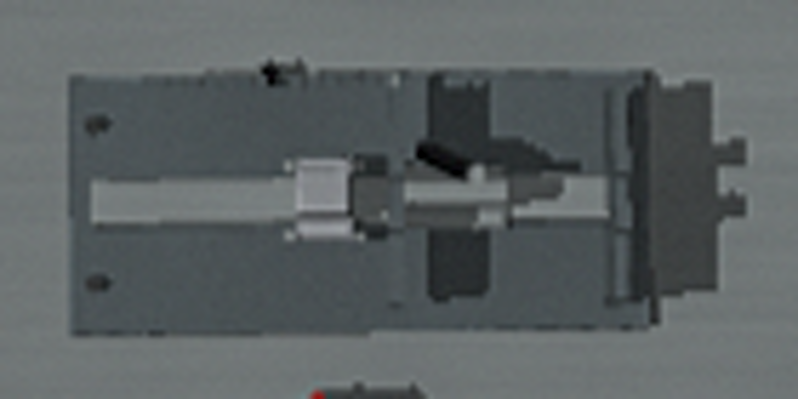

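View pics/c2.png

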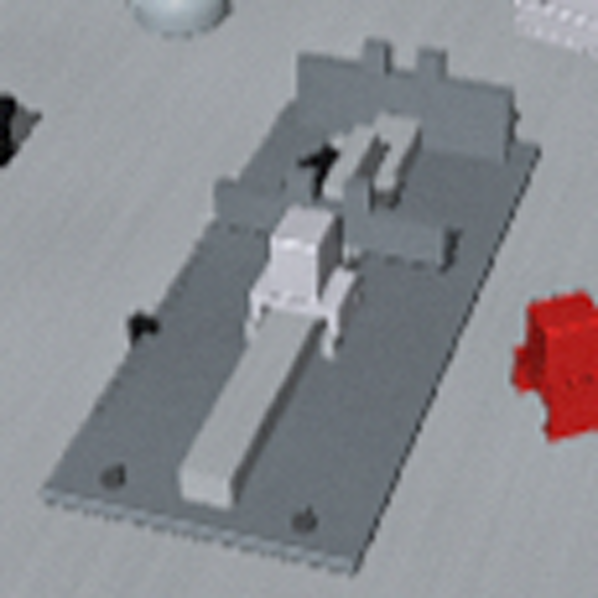

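```bash
cat > h.py <<'E'
from cell import arm,get_image,camera_info
import cv2,numpy as np
from scipy.spatial.transform import Rotation as Rn
def ray(n,uv,z):
    c=camera_info(n);f=200/np.tan(np.radians(c["fovy"]/2))
    R=np.array(c["R"]);C=-R.T@c["t"]
    uv=np.atleast_2d(uv).astype(float)
    d=np.c_[(uv[:,0]-c["cx"])/f,(uv[:,1]-c["cy"])/f,np.ones(len(uv))]@R
    return C+d*((z-C[2])/d[:,2])[:,None]
def proj(n,X):
    c=camera_info(n);f=200/np.tan(np.radians(c["fovy"]/2))
    p=np.array(c["R"])@X+c["t"];return p[:2]/p[2]*f+[c["cx"],c["cy"]]
def crop(n,x,y,s): # crop pixel -> image pixel (resize convention)
    return (np.array(n)+.5)/s-.5+[x,y]
E
python3 - <<'E'
from h import *
np.set_printoptions(precision=4,suppress=True)
t=lambda p,z:ray("top",crop(p,250,155,5.7),z)
s=lambda p,z:ray("side",crop(p,250,165,5.2),z)
print("base top-view corners",t([[70,76],[70,334],[655,325],[650,72]],.008))
print("base side corners",s([[44,492],[355,568],[540,150]],.008))
print("handle top: top",t([[297,160],[350,160],[350,212],[297,212]],.067)," side",s([[271,245],[287,207],[339,214],[322,253]],.067))
print("bar top inner/outer edge",t([[405,190],[388,190],[395,78]],.052))
print("mark top",t([[270,72]],.03),"side",s([[142,326]],.028))
print("lever tip/pin",t([[420,150],[470,178]],.056))
print("rail ends",t([[91,180],[91,224],[608,176],[608,218]],.026))
print("bar side ends top",s([[218,183],[460,232]],.052))
# black pixels near mark
for n,(x0,y0,x1,y1) in dict(top=(290,162,308,172),side=(268,220,290,236)).items():
    g=cv2.cvtColor(cv2.imread(f"pics/{n}0.png"),cv2.COLOR_BGR2GRAY)[y0:y1,x0:x1];print(n);print(g)
# tray
im=cv2.imread("pics/top0.png");g=cv2.cvtColor(im,cv2.COLOR_BGR2GRAY)
m=(g>150).astype(np.uint8)*255;m=cv2.morphologyEx(m,cv2.MORPH_CLOSE,np.ones((5,5)))
for c in cv2.findContours(m[185:320,375:470],cv2.RETR_EXTERNAL,2,offset=(375,185))[0]:
    if cv2.contourArea(c)>400:
        b=cv2.boxPoints(cv2.minAreaRect(c));w=ray("top",b,.012);print("tray",w.mean(0),w,np.linalg.norm(w[1]-w[0]),np.linalg.norm(w[2]-w[1]))
o=arm.observe();print(Rn.from_rotvec(o["ee_rot"]).as_matrix())
E
```

```text
base top-view corners [[ 0.6457  0.1757  0.008 ]
 [ 0.499   0.1764  0.008 ]
 [ 0.5001 -0.1543  0.008 ]
 [ 0.6442 -0.1542  0.008 ]]
base side corners [[ 0.6432  0.1788  0.008 ]
 [ 0.4976  0.1805  0.008 ]
 [ 0.4977 -0.1429  0.008 ]]
handle top: top [[0.5898 0.0457 0.067 ]
 [0.5895 0.0169 0.067 ]
 [0.5612 0.0173 0.067 ]
 [0.5615 0.046  0.067 ]]  side [[0.5807 0.0518 0.067 ]
 [0.5837 0.0217 0.067 ]
 [0.5582 0.0195 0.067 ]
 [0.5561 0.0504 0.067 ]]
bar top inner/outer edge [[ 0.5742 -0.013   0.052 ]
 [ 0.5743 -0.0037  0.052 ]
 [ 0.6361 -0.0083  0.052 ]]
mark top [[0.6434 0.0612 0.03  ]] side [[0.636 0.082 0.028]]
lever tip/pin [[ 0.5957 -0.0214  0.056 ]
 [ 0.58   -0.0485  0.056 ]]
rail ends [[ 0.5844  0.162   0.026 ]
 [ 0.5597  0.1622  0.026 ]
 [ 0.5833 -0.1273  0.026 ]
 [ 0.5597 -0.1269  0.026 ]]
bar side ends top [[ 0.6305 -0.0055  0.052 ]
 [ 0.5045 -0.0032  0.052 ]]
top
[[117 119 118 120 119 119 120 117 120 120 119 120 121 118 120 120 120 121]
 [118 118 120 119 121 118 119 119 120 119 123 119 120 120 119 120 119 121]
 [120 119 118 121 119 120 123 124 124 123 121 122 122 121 118 121 118 
[... 1406 characters left out ...]
  22  83  93  80  95 107 106 108 107 102
  108 104 106 106]
 [163 165 164 166 167 170 160  64  70  96 110 105 108 105 107 106 106 105
  106 104 106 109]
 [163 164 164 164 165 166 171  88  92  99 105 111 104 105 107 108 106 104
  104 107 108 108]
 [164 163 164 161 167 166 148 105 104 108 105 106 106 105 107 110 107 107
  108 108 111 111]
 [162 165 164 166 168 166 117 103 102 102 104 108 108 108 107 109 106 107
  104 109 105 111]
 [163 165 168 167 166 150 112 104 105 107 107 108 107 108 108 107 106 110
  108 109 108 107]
 [165 165 167 164 145 115 103 105 109 103 109 108 107 105 108 107 110 111
  110 107 109 109]]
[[-0.9448 -0.0006  0.3276]
 [-0.3276  0.0013 -0.9448]
 [ 0.0001 -1.     -0.0014]]
```

>>> {"method": "carry_out", "body": {"steps": [1,0.18,0.3,0,0.08,1,0.35,0.6,0,0.15,1,0.52,0.9,0,0.23], "grip_force": 30}}

```text
clock: 0.4
position: [0.257, -0.4992, 0.2262]
ee_rot: [-0.51, 1.932, -1.931]
force: [1.1, 0.7, -0.0]
width: 1.002
```

>>> {"method": "carry_out", "body": {"steps": [1,0.18,0.3,0,0.08,1,0.35,0.6,0,0.15,1,0.52,0.9,0,0.23]}}

```text
clock: 0.7
position: [0.3091, -0.409, 0.2265]
ee_rot: [-0.661, 1.818, -1.817]
force: [0.7, -0.6, -0.6]
width: 0.998
```

>>> {"method": "carry_out", "body": {"steps": [1,0.18,0.3,0,0.08,1,0.35,0.6,0,0.15,1,0.52,0.9,0,0.23]}}

```text
clock: 1.0
position: [0.3611, -0.3191, 0.2266]
ee_rot: [-0.798, 1.699, -1.698]
force: [0.1, -0.7, 0.4]
width: 1.001
```

>>> {"method": "carry_out", "body": {"steps": [1,0.18,0.3,0,0.08,1,0.35,0.6,0,0.15,1,0.52,0.9,0,0.23]}}

```text
clock: 1.3
position: [0.413, -0.2292, 0.2266]
ee_rot: [-0.922, 1.576, -1.576]
force: [0.4, -0.2, 0.7]
width: 1.0
```

>>> {"method": "carry_out", "body": {"steps": [1,0.18,0.3,0,0.08,1,0.35,0.6,0,0.15,1,0.52,0.9,0,0.23]}}

```text
clock: 1.6
position: [0.465, -0.1392, 0.2266]
ee_rot: [-1.034, 1.449, -1.449]
force: [0.2, -0.7, -0.1]
width: 1.001
```

>>> {"method": "carry_out", "body": {"steps": [1,0.18,0.3,0,0.08,1,0.35,0.6,0,0.15,1,0.52,0.9,0,0.23,1,0.52,0.9,0,0.23]}}

```text
clock: 2.0
position: [0.5183, -0.0454, 0.2267]
ee_rot: [-1.134, 1.316, -1.313]
force: [-0.1, 0.0, 0.5]
width: 1.004
```

>>> {"method": "carry_out", "body": {"steps": [1,0.27,0.4,0,0.1,1,0.54,0.79,0,0.19,1,0.54,0.79,-0.4,0.19,1,0.54,0.79,-0.8,0.19,1,0.54,0.79,-0.8,0.19,1,0.54,0.79,-0.8,0.19]}}

```text
clock: 2.6
position: [0.5703, 0.0279, 0.1469]
ee_rot: [-1.208, 1.214, -1.212]
force: [0.3, 0.1, 0.4]
width: 1.001
```

Run:
```python
from h import *
np.set_printoptions(precision=4,suppress=True)
o=arm.observe();print(o["position"],Rn.from_rotvec(o["ee_rot"]).as_matrix(),o["joints"],o["force"])
a=get_image("side")[0];b=get_image("top")[0]
a=cv2.resize(a[140:270,240:380],None,fx=4,fy=4,interpolation=2);b=cv2.resize(b[130:230,250:390],None,fx=4,fy=4,interpolation=2)
b=cv2.copyMakeBorder(b,0,a.shape[0]-b.shape[0],0,0,0)
cv2.imwrite("pics/d1.png",cv2.resize(np.hstack([a,b])[:,:,::-1],(800,372)))
```

```text
[0.5703 0.0279 0.1469] [[-0.0047 -0.0017  1.    ]
 [-1.     -0.0002 -0.0047]
 [ 0.0002 -1.     -0.0017]] [ 0.2111  0.4791 -0.4931  1.7719  0.2694  0.9597 -0.396 ] [0.2687 0.0886 0.3718]
```

View pics/d1.png

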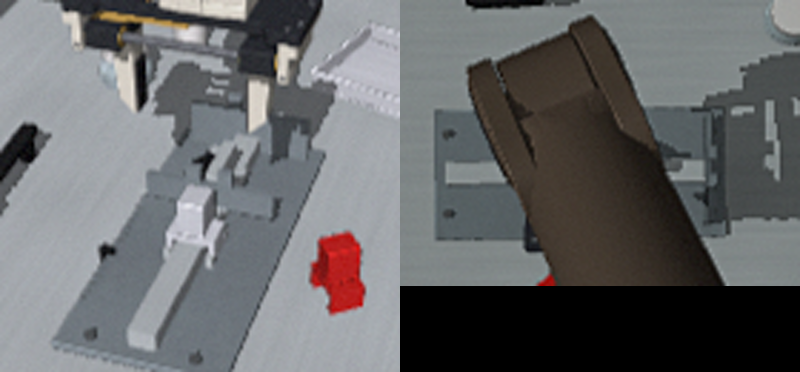

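Run:
```python
from h import *
p=np.array([.5703,.0279,.1469])
for dx in(.047,-.047,.06,-.06): print(dx,[(proj("side",p+[dx,dy,0])-[240,140])*2.857 for dy in(-.0095,0.0095)])
```

```text
0.047 [array([145.7328064 ,  98.01891361]), array([137.2753823 , 109.82071948])]
-0.047 [array([253.17055244, 116.62910316]), array([246.25789908, 129.03191149])]
0.06 [array([131.28116808,  95.5156246 ]), array([122.62251559, 107.23774522])]
-0.06 [array([268.44862216, 119.27554525]), array([261.76262846, 131.76505018])]
```

>>> {"method": "carry_out", "body": {"steps": [1,0,0.05,-0.3,0,1,0,0.05,-0.6,0,1,0,0.05,-0.8,0,1,0,0.05,-0.9,0,1,0,0.05,-0.9,0]}}

```text
clock: 3.2
position: [0.571, 0.0332, 0.0571]
ee_rot: [-1.207, 1.212, -1.213]
force: [0.8, -0.6, -0.2]
width: 1.0
```

>>> {"method": "carry_out", "body": {"steps": [1,0,0.02,-0.15,0,1,0,0.02,-0.25,0,1,0,0.02,-0.25,0,0,0,0.02,-0.25,0,0,0,0.02,-0.25,0,0,0,0.02,-0.25,0,0,0,0.02,-0.25,0,0,0,0.02,-0.25,0,0,0,0.02,-0.25,0,0,0,0.02,-0.25,0], "grip_force": 40}}

```text
clock: 4.2
position: [0.5711, 0.0355, 0.0321]
ee_rot: [-1.207, 1.212, -1.212]
force: [-1.9, -1.4, 15.7]
width: 0.44
```

>>> {"method": "carry_out", "body": {"steps": [0.5,0,0,0.06,0,0.4,0,0,0.06,0,0,0,0,0.06,0,0,0,0,0.06,0,0,0,0,0.06,0,0,0,0,0.06,0,0,0,0,0.06,0,0,0,0,0.06,0]}}

```text
clock: 5.0
position: [0.5707, 0.0354, 0.0376]
ee_rot: [-1.208, 1.212, -1.212]
force: [0.1, -0.4, -1.0]
width: 0.257
```

>>> {"method": "carry_out", "body": {"steps": [0,0,0,0.05,0,0,0,0,0.1,0,0,0,0,0.15,0,0,0,0,0.2,0,0,0,0,0.3,0,0,0,0,0.5,0,0,0,0,0.75,0,0,0,0,1,0,0,0,0,1,0,0,0,0,1,0], "grip_force": 50}}

```text
clock: 6.0
position: [0.571, 0.0355, 0.1385]
ee_rot: [-1.206, 1.211, -1.213]
force: [-0.2, 0.2, -2.7]
width: 0.258
```

Run:
```python
from h import *
print(arm.observe()["width"],arm.observe()["force"],arm.observe()["position"])
a,d=get_image("side")
cv2.imwrite("pics/e1.png",cv2.resize(a[60:280,230:480],None,fx=2.6,fy=2.6,interpolation=2)[:,:,::-1])
im=cv2.imread("pics/top0.png");g=cv2.cvtColor(im,cv2.COLOR_BGR2GRAY)[190:260,380:455]
cv2.imwrite("pics/tray.png",cv2.resize(g,None,fx=7,fy=7,interpolation=2))
```

```text
0.2575863666380815 [-0.20956906  0.22321302 -2.72175807] [0.57095603 0.03545386 0.13850449]
```

View pics/e1.png

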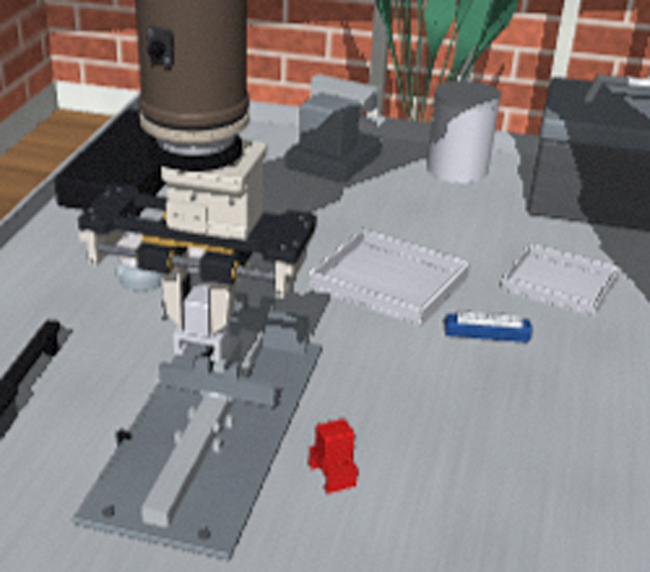

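View pics/tray.png

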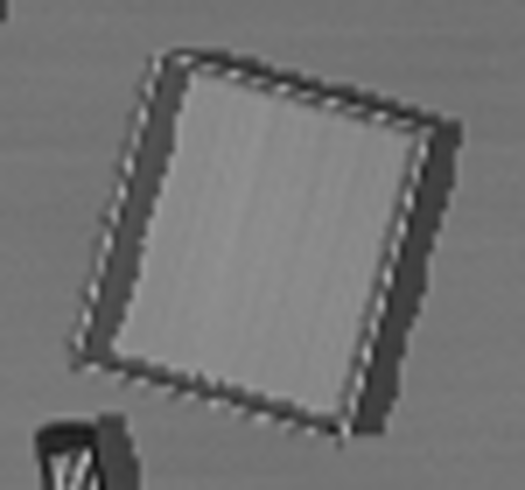

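Run:
```python
from h import *
w=ray("top",crop([[158,55],[440,125],[345,435],[78,358]],380,190,7),.022);print(w,w.mean(0))
s=ray("side",crop([[310,270],[362,230],[468,268],[420,318]],230,60,2.6),.022);print(s,s.mean(0))
```

```text
[[ 0.54353627 -0.27388376  0.022     ]
 [ 0.50998375 -0.40201239  0.022     ]
 [ 0.36973981 -0.35462475  0.022     ]
 [ 0.40604792 -0.23415912  0.022     ]] [ 0.45732694 -0.31617001  0.022     ]
[[ 0.54629985 -0.27657763  0.022     ]
 [ 0.50793214 -0.39314889  0.022     ]
 [ 0.36589362 -0.3385454   0.022     ]
 [ 0.40268997 -0.21253777  0.022     ]] [ 0.45570389 -0.30520242  0.022     ]
```

>>> {"method": "carry_out", "body": {"steps": [0,-0.1,-0.3,0,0,0,-0.2,-0.6,0,0,0,-0.29,-0.87,0,0]}}

```text
clock: 6.35
position: [0.5403, -0.0528, 0.1364]
ee_rot: [-1.209, 1.214, -1.211]
force: [0.7, 0.3, -1.3]
width: 0.259
```

>>> {"method": "carry_out", "body": {"steps": [0,-0.1,-0.3,0,0,0,-0.2,-0.6,0,0,0,-0.29,-0.87,0,0]}}

```text
clock: 6.65
position: [0.5111, -0.14, 0.1365]
ee_rot: [-1.209, 1.214, -1.211]
force: [1.0, -0.0, -1.1]
width: 0.26
```

>>> {"method": "carry_out", "body": {"steps": [0,-0.1,-0.3,0,0,0,-0.2,-0.6,0,0,0,-0.29,-0.87,0,0]}}

```text
clock: 6.95
position: [0.4822, -0.2269, 0.1365]
ee_rot: [-1.208, 1.214, -1.211]
force: [1.0, -0.4, -1.3]
width: 0.261
```

>>> {"method": "carry_out", "body": {"steps": [0,-0.1,-0.3,0,0,0,-0.2,-0.6,0,0,0,-0.28,-0.87,0,0,0,-0.28,-0.87,0,0,0,-0.28,-0.87,-0.3,0,0,-0.28,-0.87,-0.6,0,0,-0.28,-0.87,-0.8,0,0,-0.28,-0.87,-0.9,0,0,-0.28,-0.87,-0.9,0]}}

```text
clock: 7.85
position: [0.4548, -0.3114, 0.0461]
ee_rot: [-1.208, 1.215, -1.209]
force: [0.2, 0.1, -1.7]
width: 0.254
```

>>> {"method": "carry_out", "body": {"steps": [0,0,0,-0.04,0,0,0,0,-0.08,0,0,0,0,-0.11,0,0,0,0,-0.13,0,0,0,0,-0.13,0]}}

```text
clock: 8.35
position: [0.4557, -0.3126, 0.0347]
ee_rot: [-1.207, 1.212, -1.212]
force: [-0.2, -0.2, -1.1]
width: 0.26
```

>>> {"method": "carry_out", "body": {"steps": [0,0,0,-0.02,0,0,0,0,-0.03,0,0,0,0,-0.03,0,0,0,0,-0.03,0]}}

```text
clock: 8.75
position: [0.4558, -0.3125, 0.0318]
ee_rot: [-1.207, 1.212, -1.212]
force: [-0.4, 0.0, -2.3]
width: 0.26
```

>>> {"method": "carry_out", "body": {"steps": [0,0,0,-0.02,0,0,0,0,-0.02,0,0,0,0,-0.02,0]}}

```text
clock: 9.05
position: [0.4559, -0.3126, 0.0315]
ee_rot: [-1.208, 1.211, -1.213]
force: [-5.9, 4.4, 21.6]
width: 0.255
```

>>> {"method": "carry_out", "body": {"steps": [0,0,0,0.015,0,0.3,0,0,0.015,0,0.5,0,0,0.015,0,0.6,0,0,0.015,0,0.6,0,0,0.015,0,0.6,0,0,0.015,0,0.6,0,0,0.015,0,0.6,0,0,0.015,0]}}

```text
clock: 9.85
position: [0.4557, -0.3125, 0.0312]
ee_rot: [-1.207, 1.212, -1.212]
force: [0.0, 0.1, 0.6]
width: 0.601
```

>>> {"method": "carry_out", "body": {"steps": [0.6,0,0,0.2,0,0.6,0,0,0.5,0,0.8,0,0,1,0,1,0,0,1,0,1,0,0,1,0]}}

```text
clock: 10.35
position: [0.4564, -0.313, 0.1324]
ee_rot: [-1.207, 1.21, -1.215]
force: [-0.2, -0.5, 0.0]
width: 0.816
```

Run:
```python
from h import *
print(arm.observe()["width"],arm.observe()["force"],arm.observe()["position"])
a,d=get_image("side");b=get_image("top")[0]
o=np.zeros((400,800,3),np.uint8);o[:,:500]=cv2.resize(a[100:240,280:455],(500,400),interpolation=2)
o[:320,500:]=cv2.resize(b[180:260,380:455],(300,320),interpolation=2)
cv2.imwrite("pics/f1.png",o[:,:,::-1])
```

```text
0.8164622279971144 [-0.1849674  -0.49081389  0.00157067] [ 0.45643091 -0.31303339  0.13241559]
```

View pics/f1.png

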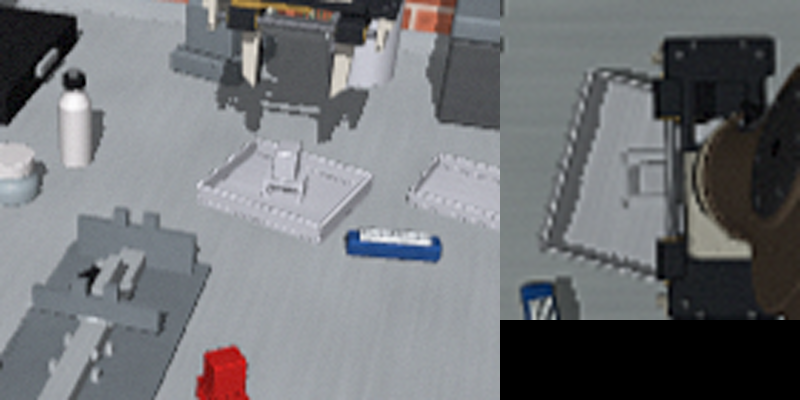

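>>> {"method": "carry_out", "body": {"steps": [0.9,0.14,0.33,0,0,0.85,0.28,0.66,0,0,0.85,0.4,0.94,0,0]}}

```text
clock: 10.75
position: [0.4954, -0.2166, 0.1297]
ee_rot: [-1.208, 1.214, -1.21]
force: [1.0, -0.5, -0.6]
width: 0.853
```

>>> {"method": "carry_out", "body": {"steps": [0.85,0.14,0.33,0,0,0.85,0.28,0.66,0,0,0.85,0.4,0.94,0,0]}}

```text
clock: 11.05
position: [0.5354, -0.1223, 0.1297]
ee_rot: [-1.209, 1.213, -1.209]
force: [0.3, -0.3, -0.5]
width: 0.848
```

>>> {"method": "carry_out", "body": {"steps": [0.85,0.14,0.31,0,0,0.85,0.28,0.62,0,0,0.85,0.39,0.93,0,0,0.85,0.39,0.93,0,0,0.85,0.39,0.93,-0.2,0,0.85,0.39,0.93,-0.4,0,0.85,0.39,0.93,-0.5,0,0.85,0.39,0.93,-0.5,0]}}

```text
clock: 11.85
position: [0.573, -0.032, 0.079]
ee_rot: [-1.21, 1.215, -1.21]
force: [-0.4, -0.2, -0.2]
width: 0.852
```

Run:
```python
from h import *
print(arm.observe()["width"],arm.observe()["force"],arm.observe()["position"])
a,d=get_image("side")
cv2.imwrite("pics/g1.png",cv2.resize(a[140:280,240:380],None,fx=4.2,fy=4.2,interpolation=2)[:,:,::-1])
```

```text
0.8520467341543444 [-0.39294386 -0.1576008  -0.23127824] [ 0.57299194 -0.03203287  0.07903642]
```

View pics/g1.png

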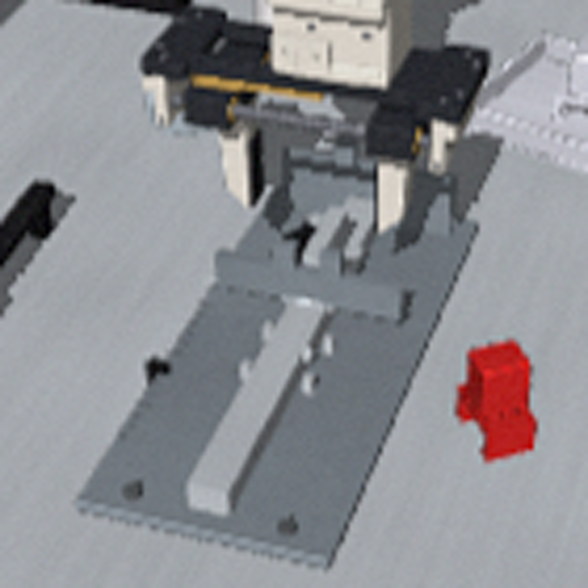

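>>> {"method": "carry_out", "body": {"steps": [0.85,0.02,0,-0.2,0,0.85,0.02,0,-0.35,0,0.85,0.02,0,-0.45,0,0.85,0.02,0,-0.45,0]}}

```text
clock: 12.3
position: [0.5757, -0.0317, 0.035]
ee_rot: [-1.209, 1.214, -1.211]
force: [0.2, 0.6, 1.2]
width: 0.853
```

>>> {"method": "carry_out", "body": {"steps": [0.85,0,0.05,0,0,0.85,0,0.1,0,0,0.85,0,0.15,0,0,0.85,0,0.2,0,0,0.85,0,0.25,0,0,0.85,0,0.3,0,0,0.85,0,0.35,0,0,0.85,0,0.4,0,0,0.85,0,0.45,0,0,0.85,0,0.5,0,0,0.85,0,0.5,0,0]}}

```text
clock: 13.4
position: [0.5769, 0.0197, 0.0363]
ee_rot: [-1.207, 1.211, -1.211]
force: [1.5, -2.5, 2.6]
width: 0.848
```

Run:
```python
from h import *
print(arm.observe()["width"],arm.observe()["force"],arm.observe()["position"])
a,d=get_image("side");b,_=get_image("top")
cv2.imwrite("pics/h_side.png",a[:,:,::-1]);cv2.imwrite("pics/h_top.png",b[:,:,::-1])
o=np.zeros((500,800,3),np.uint8);o[:,:500]=cv2.resize(a[180:260,250:330],(500,500),interpolation=2)
o[:300,500:]=cv2.resize(b[150:190,285:325],(300,300),interpolation=2)
cv2.imwrite("pics/h1.png",o[:,:,::-1])
```

```text
0.8482971947689675 [ 1.54833362 -2.49219162  2.56911595] [0.57689522 0.01969323 0.03626074]
```

View pics/h1.png

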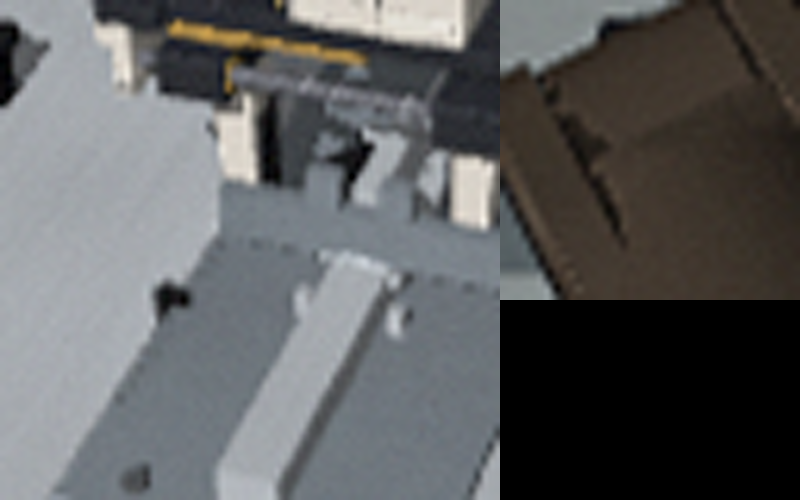

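Run:
```python
from h import *
np.set_printoptions(precision=4,suppress=True,linewidth=200)
t=cv2.cvtColor(cv2.imread("pics/top0.png"),6)
print("top0 u312..329 v164..178");print(t[164:179,312:330]); d=np.load("pics/top0.npy")
print((d[164:174,312:326]*1000).astype(int));print("mark depth u292..301 v163..171");print((d[163:172,292:302]*1000).astype(int))
s=cv2.cvtColor(cv2.imread("pics/h_side.png"),6)
print("side now u276..294 v203..224");print(s[203:225,276:294])
for n,im in(("old",cv2.cvtColor(cv2.imread("pics/side0.png"),6)),("now",s)):
    m=im[218:236,268:284]<60;ys,xs=np.nonzero(m);print(n,xs.mean()+268,ys.mean()+218,xs.min()+268,xs.max()+268,ys.min()+218,ys.max()+218)
for X in([.645,.07,.008],[.645,.07,.03],[.631,.07,.03],[.645,.08,.03],[.631,.03,.052],[.631,.03,.028],[.645,.03,.03]):print(X,proj("side",np.array(X)),proj("top",np.array(X)))
print(ray("side",[[284.9,209.6]],.052))
```

```text
top0 u312..329 v164..178
[[117 118 117 118 118 119 121 118 120 120 118 118 118 118 119 118 117 118]
 [118 120 119 119 120 121 120 119 118 120 119 118 116 118 119 117 118 116]
 [125 124 125 124 122 122 121 122 125 122 119 120 121 122 121 124 122 121]
 [ 87  75  88  88  89  94  93  91  75  79  96  95  97  98  80  78  79  87]
 [ 66  62  75  77  70  78  91 117  69  71  80  82  80  55  40  49  77  79]
 [ 78  70  78  78  70  81  98 123  78  83  82  83  82  38  41  52  93  88]
 [ 79  77  79  80  78  79  78  90  77  80  82  86  82  40  44  45  62  60]
 [ 77  78  79  81  82  78  71  78  77  81  82  84  82  41  48  46  47  44]
 [ 80  77  79  78  80  78  70  79  81  82  82  83  81  39  48  46  47  47]
 [ 77  79  78  79  81  80  74  79  77  83  83  85  80  40  48  48  45  45]
 [ 76  79  79  79  80  80  73  78  80  82  81  82  79  41  47  48  48  46]
 [ 77  78  79  80  81  78  74  79  80  82  81  84  83  42  45  47  51  47]
 [ 81  80  77  78  79  80  76  79  82  81  82  83  82  42  46  47  49  46]
 [ 82  78  79  77  78  79  81  77  80  82  81  83  83  42  46  49  46  48]
 [ 81  79  79  77  80  79
[... 2812 characters left out ...]
14 113]
 [175 175 177 165 149 109 102 107 112 114 113 114 114 115 112 114 114 116]
 [146 153 177 156 121 107 108 109 112 114 113 114 111 118 114 115 112 113]]
old 276.8235294117647 227.23529411764707 275 279 226 229
now 276.9375 227.125 275 279 226 229
[0.645, 0.07, 0.008] [276.0509 229.7268] [294.5074 167.7661]
[0.645, 0.07, 0.03] [275.3956 222.98  ] [294.1978 166.7671]
[0.631, 0.07, 0.03] [280.6176 224.0628] [294.2385 171.1316]
[0.645, 0.08, 0.03] [273.7834 225.4453] [291.0598 166.8024]
[0.631, 0.03, 0.052] [286.174  207.6639] [306.6897 170.0279]
[0.631, 0.03, 0.028] [286.7226 215.1302] [306.8042 171.0751]
[0.645, 0.03, 0.03] [281.5961 213.4988] [306.7464 166.6258]
[[0.631  0.0384 0.052 ]]
```

Run:
```python
from h import *
np.set_printoptions(precision=4,suppress=True,linewidth=200)
for z in(.008,.012,.03):print("mark",z,ray("top",[[297.15,167.5]],z))
print("ptr0",ray("top",[[318.75,168.5]],.03),"barmid0",ray("top",[[319,175]],.052))
for z in(.008,.012):print("mark side",z,ray("side",[[276.0,228],[277,227.2]],z))
# bar top edge in side view: side0 and now, lower edge of bar's outer face too
for n in("side0","h_side"):
    s=cv2.cvtColor(cv2.imread(f"pics/{n}.png"),6);print(n)
    for u in(293,296,316,320,324,328,332,336): print(u,s[198:232,u])
```

```text
mark 0.008 [[0.6458 0.0614 0.008 ]]
mark 0.012 [[0.6452 0.0613 0.012 ]]
mark 0.03 [[0.6425 0.0606 0.03  ]]
ptr0 [[ 0.6386 -0.0082  0.03  ]] barmid0 [[ 0.6149 -0.0084  0.052 ]]
mark side 0.008 [[0.6478 0.0638 0.008 ]
 [0.6466 0.0602 0.008 ]]
mark side 0.012 [[0.6456 0.0681 0.012 ]
 [0.6445 0.0645 0.012 ]]
side0
293 [151 125 106 112 116 114 118 117 116 114 115 115 113 113 114 111 112 109 109 113 111 109 109 106 111 110 106 106 104 107 108 105 104 108]
296 [128 112 109 113 116 118 118 116 120 117 112 108 109 111 113 113 112 112 105 104 108 111 107 108 109 110 111 108 107 101  99 102 104 102]
316 [156 140 124 126 127 126 124 122 117 117 116 119 120 127 157 169 147 116 103 163 189 190 178 146 114  99  93  92  93  89 100 101 102 105]
320 [ 80 102 115 124 128 127 131 125 121 124 119 121 122 123 124  99  93 104 106 107 103 104 106 104 103 103 106 108 110 108 108 108 107 107]
324 [158 162 165 127  92  89  81 107 115 122 126 124 123 123 125 125 100  94 105 107 107 108 109 108 107 105 110 108 106 106 107 106 106 106]
328 [ 94 101 102 103 109 106 110 110 113 119 123 122 119 122 125 122 123 114 1
[... 790 characters left out ...]
 43  47  46  41  67 146 175 172 170 173 162 138 105  83  68  71 105 121 126 131 135 133 131 132 129 104 102 113 113 111 110 114 114]
324 [ 54  48  43  48  47  42  71 179 216 214 212 210 213 213 212 214 216 186 139 119 127 129 131 129 129 130 133 104  99 114 113 115 111 113]
328 [ 56  55  46  49  46  40  53  94 200 215 190 180 160 137 128 121 122 124 112 114 123 129 130 129 131 132 132 130 121 111 114 114 112 113]
332 [107 123 118  88  94  81  58  63  60  59  60  59  63  55  61  55  91 110 112 114  85  59  54  60  60  56  57  55  88 112 114 115 111 115]
336 [215 215 217 216 219 219 220 200 146 140 111  91 115 116 114 117 114 114 112 118 114 118 115 111 114 115 114 115 114 112 113 119 113 114]
```

Run:
```python
from h import *
r=ray("side",[[320,212.8],[320,223.7],[324,213.8],[324,224.7]],.028);print(r)
```

```text
[[ 0.5527977  -0.00480294  0.028     ]
 [ 0.53918302  0.03705822  0.028     ]
 [ 0.54170076 -0.00392708  0.028     ]
 [ 0.52852014  0.03776952  0.028     ]]
```

>>> {"method": "carry_out", "body": {"steps": [0.85,0,0.05,0,0,0.85,0,0.1,0,0,0.85,0,0.15,0,0,0.85,0,0.2,0,0,0.85,0,0.24,0,0,0.85,0,0.27,0,0,0.85,0,0.28,0,0,0.85,0,0.28,0,0,0.85,0,0.28,0,0]}}

```text
clock: 14.4
position: [0.5767, 0.0464, 0.0362]
ee_rot: [-1.207, 1.212, -1.212]
force: [2.0, -3.8, -0.1]
width: 0.849
```

Run:
```python
from h import *
np.set_printoptions(precision=4,suppress=True,linewidth=200)
print(arm.observe()["width"],arm.observe()["force"],arm.observe()["position"])
a,_=get_image("side");b,_=get_image("top");cv2.imwrite("pics/i_side.png",a[:,:,::-1])
s=cv2.cvtColor(a,cv2.COLOR_RGB2GRAY)
for u in(316,320): print(u,s[220:245,u])
print(s[212:236,268:290])
o=np.zeros((500,800,3),np.uint8);o[:,:500]=cv2.resize(a[200:240,260:300],(500,500),interpolation=cv2.INTER_NEAREST)
o[:300,500:]=cv2.resize(b[150:190,285:325],(300,300),interpolation=cv2.INTER_NEAREST)
cv2.imwrite("pics/i1.png",o[:,:,::-1])
```

```text
0.8491609909978622 [ 1.9835 -3.7661 -0.0854] [0.5767 0.0464 0.0362]
316 [ 90 102 114 125 129 130 130 134 130 133 127 121 113 114 116 114 114 114 115 114 115 120 116 115 114]
320 [217 216 170 113 124 132 130 133 130 131 133 122 113 112 114 113 113 115 116 116 116 114 114 113 116]
[[170 169 170 168 166 161 168 168 169 171 167 169 166 194 211 215 215 213 198  86   9  18]
 [169 171 172 168 164 165 166 170 168 169 170 170 169 173 211 215 215 217 213  96  17  20]
 [168 169 167 165 164 166 170 169 170 169 169 172 173 163 175 185 203 216 229 101  15  12]
 [170 169 165 164 167 168 166 172 170 171 169 172 174 147 121 134 150 166 182 106  55  34]
 [170 167 166 169 166 169 167 173 171 171 170 175 170 129 116 114 110 113 125 112 105  97]
 [170 165 168 170 169 169 168 168 171 171 170 175 167 125 120 120 121 121 120 119 120 117]
 [164 168 170 167 169 173 168 169 173 174 173 176 172 128 121 125 122 125 125 125 122 123]
 [170 170 168 171 170 170 170 172 171 175 175 175 177 131 121 123 125 124 127 126 126 126]
 [167 170 169 169 173 171 171 171 174 173 174 173 176 132 121 125 121 121 125 125 123 127]
 
[... 664 characters left out ...]
0  57   8  35  32  17  69 110 112 113 112 112 115 112 111 113]
 [171 171 172 173 174 178 149  56  22  85  96  89  99 112 109 112 113 112 110 115 114 110]
 [171 175 174 176 173 178 171  69  73 104 112 112 111 111 112 112 111 114 112 111 113 114]
 [172 171 175 177 175 175 181  92 102 105 111 112 114 112 113 116 114 112 114 115 114 114]
 [175 174 175 174 177 178 155 111 110 115 114 111 109 115 114 115 115 112 112 112 116 114]
 [174 173 173 176 175 179 123 109 108 110 114 110 114 113 114 113 114 116 114 115 113 115]
 [175 172 175 173 177 160 121 109 110 113 115 115 117 114 115 114 117 113 118 114 117 116]
 [172 172 173 174 155 121 109 108 114 115 115 115 118 113 116 115 114 118 114 113 116 115]]
```

View pics/i1.png

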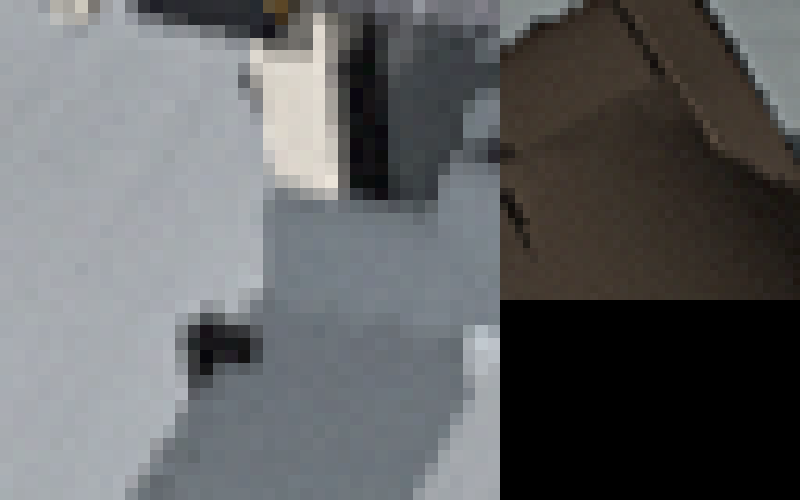

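Run:
```python
from h import *
print("front low-2mm",ray("side",[[278,228.4]],.008)-[0,.002,0]);print("back top+2",[ray("side",[[278,225.4]],z)+[0,.002,0] for z in(.012,.014)])
print("bar outer now",ray("side",[[320,230.7],[316,230.4]],.028))
```

```text
front low-2mm [[0.64234072 0.06175857 0.008     ]]
back top+2 [array([[0.64482583, 0.05917308, 0.012     ]]), array([[0.64375162, 0.06134457, 0.014     ]])]
bar outer now [[0.53093538 0.06241728 0.028     ]
 [0.54057176 0.06428037 0.028     ]]
```

>>> {"method": "carry_out", "body": {"steps": [0.85,-0.01,0.015,0,0,0.85,-0.01,0.015,0,0,0.85,-0.01,0.015,0,0,0.85,-0.01,0.015,0,0], "grip_force": 25}}

```text
clock: 14.9
position: [0.576, 0.0479, 0.0363]
ee_rot: [-1.207, 1.212, -1.212]
force: [3.4, -4.4, -0.4]
width: 0.85
```

>>> {"method": "carry_out", "body": {"steps": [0.7,0,0,0,0,0.6,0,0,0,0,0.5,0,0,0,0,0.4,0,0,0,0,0.3,0,0,0,0,0.1,0,0,0,0,0,0,0,0,0,0,0,0,0,0,0,0,0,0,0,0,0,0,0,0,0,0,0,0,0,0,0,0,0,0]}}

```text
clock: 16.1
position: [0.5755, 0.0479, 0.0362]
ee_rot: [-1.208, 1.212, -1.212]
force: [-2.3, -4.8, 1.3]
width: 0.212
```

Run:
```python
from h import *
np.set_printoptions(precision=4,suppress=True,linewidth=200)
o=arm.observe();print(o["width"],o["width"]*92,o["force"],o["position"],o["clock"])
a,_=get_image("side");cv2.imwrite("pics/j_side.png",a[:,:,::-1])
s=cv2.cvtColor(a,cv2.COLOR_RGB2GRAY)
for u in(316,320): print(u,s[220:245,u])
print(s[212:232,274:290])
cv2.imwrite("pics/j1.png",cv2.resize(a[170:250,260:340],(600,600),interpolation=2)[:,:,::-1])
```

```text
0.21160766014963212 19.467904733766154 [-2.2971 -4.7894  1.2565] [0.5755 0.0479 0.0362] 16.1
316 [ 74  83 103 121 128 132 130 134 132 132 129 105  97 113 114 113 112 114 112 113 114 117 114 117 112]
320 [111 106 112 115 125 129 130 130 130 133 132 132 108 101 114 114 117 113 116 113 116 113 116 113 113]
[[171 169 168 169 169 171 170 169 170 172 174 172 176 141 110 110]
 [168 169 168 168 170 171 169 172 176 172 172 172 163 132 114 114]
 [168 169 172 169 170 170 171 166 166 165 174 177 138 109 106 112]
 [168 169 169 171 170 170 174 146 132 133 139 149 122 108 112 112]
 [169 171 170 171 171 172 170 126 112 112 109 118 114 115 117 117]
 [171 171 170 172 171 174 160 124 118 116 118 119 116 113 116 115]
 [170 171 171 173 171 172 151 124 120 126 123 123 121 122 122 118]
 [170 170 172 175 172 175 159 126 123 121 124 126 128 123 124 124]
 [171 174 171 174 175 175 163 126 122 124 125 123 122 125 127 123]
 [171 173 174 172 175 174 171 128 125 123 121 122 121 128 125 125]
 [170 170 173 174 178 184 181 131 118 126 126 122 126 127 125 126]
 [173 173 177 175 180 184 166 129 123 122 122 124 122 126 125 129]
 [176 178 146 155 177 165 133 114 118 108 113 124 126 125 127 127]
 [163 135  79  95 131 121 110 111 112 105 107 117 120 103 109 115]
 [129  60  23  33  49  59  90 111 112 112 113 113 116 103 103 108]
 [117  43  17  17  18  22  62 107 113 112 112 113 112 112 112 113]
 [139  53  17  38  34  12  68 111 112 114 114 115 112 115 112 111]
 [150  60  22  88  95  85 101 111 110 114 110 112 114 114 111 111]
 [170  68  73 103 112 114 112 114 112 111 113 109 113 112 114 114]
 [183  90 102 103 113 108 113 110 111 114 113 112 114 114 113 116]]
```

View pics/j1.png

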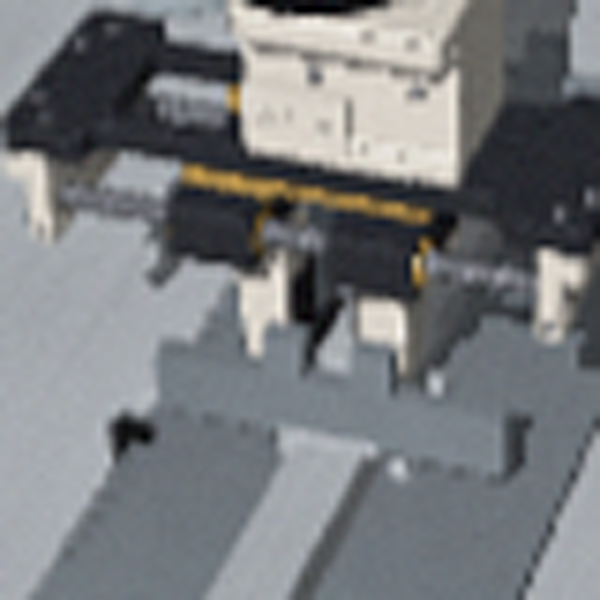

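```bash
python3 -c "
from cell import arm
print(arm.sign_off());o=arm.observe();print(o['clock'],o['position'],o['force'],o['width'])"
```

```text
the job is handed in; nothing more can be done
None
the job is handed in; nothing more can be done
```

I handed the job in at about 16 s. The block stands in the larger tray, the leg is at its mark, and the gripper is still squeezing the shut lever and web at 25 N. The sign-off gives no verdict.

**Block:** I lifted it straight up off the rail and stood it near the tray's centre. The picture taken after letting go showed it upright there. I didn't look at it again after that.

**First grip on the block:** The fingertips landed on the block's shoulders, reading 15.7 N. I raised them 6 mm and gripped again cleanly. Setting it down briefly read about 22 N.

**Leg:** I pushed it about 70 mm out by camera and arm readings, against 69.5 mm needed from the top view. I paused there with the fingers still wide open, so the lever had not been touched. The side view agreed to within 1–2 mm.

**Lever:** The jaws stopped at 19.5 mm, which matches the 20 mm of web plus shut lever. The sideways force was only about 2 N, so both pads are pressing. The arm did not move while the jaws closed.

**Less certain:**
- The two cameras disagreed by about 4 mm in absolute position along the rail.
- The arm hid the pointer from above, so I worked out its alignment from the cross bar and the mark in the side view.
- I took the other objects as undisturbed because nothing in the pictures suggested otherwise. I did not measure them.

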